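# Shut the food box and snap its two latches over

## Robot

A 6-joint arm with a two-finger parallel gripper is mounted at the origin on a cart in front of the work surface, level with it; the furniture and walls round the work are solid. World frame = base frame: x ahead of the robot, y to its left, z up, the work surface at z = 0. Lengths are in mm, angles in rad, forces in N, time in s.
With the tool pointing down it reaches from about 300 to 775 mm from the base axis. Payload 14.6 kg.
Tool frame: the origin (TCP) lies between the finger pads; the fingertips stand 8 mm ahead of it and the grasp point (between the pads) lies 11 mm behind it; z points along the fingers, y is the direction in which the jaws open and shut (so a half turn about z gives the same grasp; the last joint's range is limited). The gripper opens to 94 mm and grips with 3 to 60 N. Pads are 16 mm wide; open, the fingers measure 119 mm over their backs; the gripper's body (75 mm by 177 mm) begins 78 mm behind the grasp point.
Start: joints at [1.044, 0.3, 1.521, -0, 1.321, -0.067], TCP at [244.069, 492.869, 176.846] pointing down, gripper open.
Joint ranges: [-3.03, 3.03], [-0.79, 2.21], [0.23, 2.52], [-1.04, 4.18], [0, 3.07], [-2.55, 2.55]. Speed limits (rad/s): [2.22, 2.22, 2.57, 3.14, 3.14, 3.14].

## Interface

Orientations are given as [roll, pitch, yaw] about the fixed x, y, z axes, in that order (R = Rz(yaw) Ry(pitch) Rx(roll)).
In Python, from cell import manip gives the robot as it stands. The module is installed in compiled form; this text tells all that it offers.
- The arm moves only by the tool send_rows, never from a script. Its argument "series" is a list that holds one entry, the list of rows, each a list of 5 numbers: the opening, from 0 (shut) to 1 (fully open), then the shift along the tool's x, y, z in mm, then the turn about the tool's z in degrees. In form: [[[gripper, dx, dy, dz, roll], ...]]. A call has 1 to 10 rows; each row is the pose to reach, as a shift and turn from the pose commanded when the call began, along the tool's axes at that moment; what a row does not reach only later rows make up. A row lasts 1/10 s, in which the tool goes at most 50 mm and 8.59 degrees, less where a joint would pass 70% of its speed; a pose out of reach is approached as far as the arm can. A call with a gripper value outside its range is refused whole. The fingers move at their own pace and stop on an object; "newtons" is the grip in N (left out, the last holds). Time passes only in rows, so rows that repeat a pose let the fingers close. It gives the time, the measured TCP pose, the force and the opening at its end, in the units of the state.
- manip.read_state(): the state, without advancing time (a new reading comes with each control period).
- manip.camera(name): name is "side" or "top"; returns a dict with "img" (420x560x3 uint8, red, green, blue), "vfov" (degrees; the focal length in pixels is half the picture's height over the tangent of half this angle, whatever the lens; pixels are square), "cx", "cy" (the principal point, pixels), "pose" (4x4, takes a point from camera to world coordinates). Camera axes: x right, y down, z forward; pixel columns grow to the right and rows downward; lengths in mm; the calibration is good to about 2 mm. A picture is of the moment at which its call begins. There is no depth.
- manip.sign_off(): hands the job in, once; it reports no verdict.
Trained networks look in a picture, given as the dict that the camera call returned (one of the last four; its "shot" number tells which), for a name from the list of things; names that differ only in an ending like _2 or _b are one class to them, and where a whole thing is asked for, a point or a joint stands for the part that bears it (a point fixed in the world has none). Each returns a list of dicts, best first, with "conf" (0 to 1); they miss things now and then, are a little off and sometimes report something else, mostly with a low value. They report only what shows in the picture. A call takes as long as a camera call.
- manip.find_in(target, picture): "rect" ([left, top, width, height] in pixels, round what is visible of it).
- manip.silhouettes(target, picture): "pixels" (420x560 bool, what is visible of it) and "rect" ([left, top, width, height] in pixels, round what is visible of it).
The state is a dict: "clock": time; "joints": joint angles; "qd": joint speeds; "effort": joint torques, N m; "eef_pos": TCP position; "eef_rot": TCP orientation; "wrist_force": force on the tool from outside, world axes, zero at the start; "moment": the same for the moment, N m; "finger_gap": finger opening in mm.
Only numpy, scipy, OpenCV 4.12 (cv2) and the standard library are available. Lean on these libraries where they do the work, as an engineer would, in place of code of your own. Each camera call takes 0.05 s, during which the arm holds its last target. There are 200 camera calls.

## Task

Close the metal food box: push its lid fully down first, then flip both front latch levers over past their middle so that each snaps down onto the closed lid. Only push with the fingers; do not pick up, tip or shove the box, do not swing the lid further open, and leave the things standing around it alone.

Things in the scene. Friction and masses are not known exactly. Their poses are not given: they have to be found in the camera images.
- food_box: plain aluminium food box standing loose on a long wooden board (16 mm thick) that lies on the worktop, about 2.5 kg; 130 mm deep (x), 260 mm wide (y), 103 mm high with the lid shut. Origin at the centre of its underside; x points from the front (latch side, facing the robot) to the back (hinge side), y to the box's left, z up
- lid (a joint): lid angle in rad: 0 = shut flat, growing as the front edge swings up; it starts partly open (0.40 to 0.85). A stiff hinge (friction) holds the lid where it is left; a downward push of a few newtons on its upper face closes it
- lid_hinge (a point): middle of the lid's hinge line, which runs along the box's y at box x = +65 mm, z = 93 mm. The lid is a flat plate 10 mm thick whose underside passes through this line; shut, it reaches forward to box x = -65 mm and its top is at z = 103 mm
- lid_edge (a point): middle of the lid's front upper edge, 130 mm from the hinge line
- latch_left (a joint): lever of the left latch (box y = +78 mm), rad: 0 = open, leaning 0.45 rad from upright out towards the front; 0.45 = upright; 1.90 = fully over, lying back just above the shut lid. A spring (up to 0.07 N m) drives it to 0 below about 0.6, to 1.90 above; stable only at these ends. Pushed over from the front with a few newtons at the paddle
- latch_left_tip (a point): outer end of the left lever, a flat dark steel lever 60 mm long from its pivot, ending in a paddle 24 mm wide (along the box's y) and 6 mm thick
- latch_left_pivot (a point): pivot of the left lever, on the front of the box at box x = -75 mm, y = +78 mm, z = 108 mm; the lever turns about the box's y axis
- latch_right (a joint): lever of the right latch (box y = -78 mm); same values, spring and way of working as the left
- latch_right_tip (a point): outer end of the right lever, which has the same size and shape as the left
- latch_right_pivot (a point): pivot of the right lever, at box x = -75 mm, y = -78 mm, z = 108 mm
- tall_mug: bystander: tall stoneware mug with a handle, 81 x 117 x 132 mm, left of the box; origin at the centre of its underside
- small_tin: bystander: small food tin, 58 mm across and 72 mm high, left of the box towards its front; origin at the centre of its underside
- red_cap_jar: bystander: spice jar, 41 mm across and 105 mm high, right of the box; origin at the centre of its underside
- small_carton: bystander: small cardboard packet 30 x 80 x 58 mm, right of the box; origin at the centre of its underside

How it is judged (in metres and radians):
On the way, in this order (a step that is already met when the one before it is completed fails the run):
1. the lid is pushed fully shut while both latches are still open (value of joint lid below 0.05 rad and value of joint each of latch_left, latch_right below 0.4 rad), for 0.2 s.
2. both latch levers are snapped over onto the shut lid (value of joint lid below 0.05 rad and value of joint each of latch_left, latch_right above 1.75 rad), for 0.2 s.
At the end, for the whole second after the job is handed in: the lid is shut (within 0.05 rad), both levers are fully over (more than 1.75 of 1.90 rad), the box stands flat and still within 50 mm of where it was, and the mug, tin, jar and packet are within 30 mm of where they stood (all of step 2 and angle between food_box's own z axis and vertical below 0.05 rad and height (world z) of food_box below 0.027 m and distance of food_box from where it was at the start of the episode below 0.05 m and linear speed of food_box below 0.02 m/s and distance of each of tall_mug, small_tin, red_cap_jar, small_carton from where it was at the start of the episode below 0.03 m); the robot touches nothing.
It fails at once if the box is lifted or tipped (height (world z) of food_box above 0.034 m or angle between food_box's own z axis and vertical above 0.15 rad).
It fails at once if the box is shoved more than 50 mm (distance of food_box from where it was at the start of the episode above 0.05 m).
It fails at once if the lid is swung open further (beyond 1.2 rad) (value of joint lid above 1.2 rad).
It fails at once if a bystander is moved more than 30 mm or picked up (distance of any of tall_mug, small_tin, red_cap_jar, small_carton from where it was at the start of the episode above 0.03 m).
It also fails if it takes over 45 s, if anything falls off the work surface, if the arm or the gripper's body presses on something with over 40 N, if the wrist force passes 120 N, or if a joint passes its speed limit or range.

## Working session

There is one attempt and no reset: what is moved stays moved. The work goes in short steps, Python scripts to look and compute and a tool call to move; the robot and the scene stay as the last step left them, time stands still between calls to the robot, and variables do not carry over. Pictures are saved under pics/ and viewed, about 8 in all and at most 12, crops included, and the job is handed in when it is done.

Besides the shell and the picture viewer there is one more tool, called after "Call:" as name(argument=value, ...), one argument or row to a line, values as JSON. send_rows: Moves the arm, as the interface text tells. Its arguments: {"type":"object","properties":{"series":{"type":"array"},"newtons":{"type":"number"}},"required":["series"]}

```bash
mkdir -p pics; cat >h.py <<'E'
import numpy as np,cv2
from cell import manip
def shot(n,f=None):
    c=manip.camera(n)
    if f: cv2.imwrite('pics/'+f,c['img'][:,:,::-1])
    return c
def K(c):
    f=c['img'].shape[0]/2/np.tan(np.radians(c['vfov'])/2); return f
def ray(c,u,v):
    f=K(c);P=np.array(c['pose']);d=P[:3,:3]@np.array([(u-c['cx'])/f,(v-c['cy'])/f,1]);return P[:3,3],d/np.linalg.norm(d)
def onz(c,u,v,z):
    o,d=ray(c,u,v);return o+d*(z-o[2])/d[2]
def proj(c,p):
    P=np.array(c['pose']);q=P[:3,:3].T@(np.array(p)-P[:3,3]);f=K(c);return np.array([c['cx']+f*q[0]/q[2],c['cy']+f*q[1]/q[2]])
def tri(a,b):
    A=np.zeros((3,3));y=np.zeros(3)
    for o,d in(a,b):
        M=np.eye(3)-np.outer(d,d);A+=M;y+=M@o
    return np.linalg.solve(A,y)
E
python3 - <<'E'
from h import *
print(manip.read_state())
for n in('top','side'):
    c=shot(n,n+'1.png');print(n,c['vfov'],c['cx'],c['cy'],np.round(c['pose'],3).tolist())
    for t in('food_box','lid','lid_hinge','lid_edge','latch_left','latch_left_tip','latch_left_pivot','latch_right_tip','tall_mug','small_tin','red_cap_jar','small_carton'):
        print(t,[(np.round(r['rect']).tolist(),round(r['conf'],2)) for r in manip.find_in(t,c)][:3])
E
```

```text
{'clock': 0.0, 'joints': array([ 1.04440128e+00,  3.00467025e-01,  1.52159894e+00, -4.08569498e-05,
        1.32066349e+00, -6.66023223e-02]), 'qd': array([-0.00142355, -0.00059535, -0.00086918,  0.00191757, -0.00166414,
       -0.00120167]), 'effort': array([ 1.46060679e-04, -5.31794214e+01, -3.52752256e+01,  7.08879204e-02,
        2.41916638e-02, -5.03516742e-05]), 'eef_pos': array([243.93567893, 492.61758536, 176.28102154]), 'eef_rot': array([-3.14045574e+00, -3.61714931e-05,  2.68181005e+00]), 'wrist_force': array([-0.89510832, -0.57728817, -0.10291475]), 'moment': array([ 0.04005813,  0.02357194, -0.03429405]), 'finger_gap': 93.85661260594082}
top 48.53019953569241 280.1014069979003 208.77981093880615 [[-0.225, -0.936, 0.272, 191.391], [-0.974, 0.216, -0.062, 343.381], [-0.001, -0.279, -0.96, 1332.145], [0.0, 0.0, 0.0, 1.0]]
food_box [([232.0, 177.0, 107.0, 86.0], 0.75)]
lid [([231.0, 177.0, 108.0, 57.0], 0.8)]
lid_hinge [([228.0, 176.0, 109.0, 88.0], 0.74)]
lid_edge [([230.0, 176.0, 106.0, 58.0], 0.78)]
latch_left [([315.0, 226.0, 14.0, 10.0], 0.34)]
latch_left_tip [([179.0, 2
[... 434 characters left out ...]
205, 0.511, -164.971], [-0.55, 0.343, -0.761, 1282.03], [-0.019, -0.917, -0.399, 654.044], [0.0, 0.0, 0.0, 1.0]]
food_box [([231.0, 164.0, 93.0, 108.0], 0.72)]
lid [([228.0, 166.0, 77.0, 61.0], 0.89)]
lid_hinge [([230.0, 166.0, 88.0, 106.0], 0.92)]
lid_edge [([227.0, 163.0, 75.0, 64.0], 0.78), ([231.0, 168.0, 85.0, 103.0], 0.49)]
latch_left [([231.0, 162.0, 88.0, 110.0], 0.15)]
latch_left_tip []
latch_left_pivot [([226.0, 167.0, 97.0, 100.0], 0.7)]
latch_right_tip []
tall_mug [([204.0, 230.0, 41.0, 65.0], 0.59)]
small_tin [([246.0, 267.0, 30.0, 45.0], 0.71)]
red_cap_jar [([227.0, 167.0, 95.0, 106.0], 0.59), ([314.0, 188.0, 9.0, 35.0], 0.47)]
small_carton [([229.0, 166.0, 97.0, 106.0], 0.56)]
```

```bash
python3 - <<'E'
import cv2
a=cv2.imread('pics/top1.png')[155:305,165:385];b=cv2.imread('pics/side1.png')[150:325,190:340]
cv2.imwrite('pics/topz.png',cv2.resize(a,None,fx=3.6,fy=3.6,interpolation=2))
cv2.imwrite('pics/sidez.png',cv2.resize(b,None,fx=3.4,fy=3.4,interpolation=2))
E
```

```text
(no output)
```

View pics/topz.png

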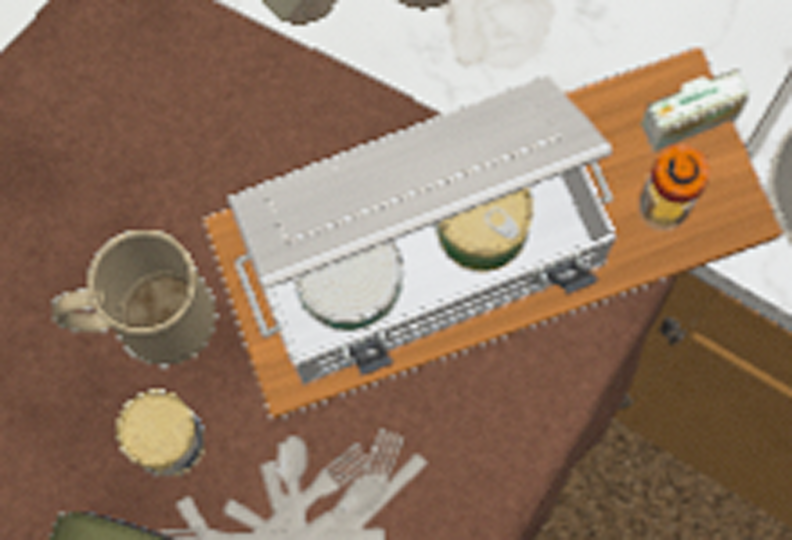

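View pics/sidez.png

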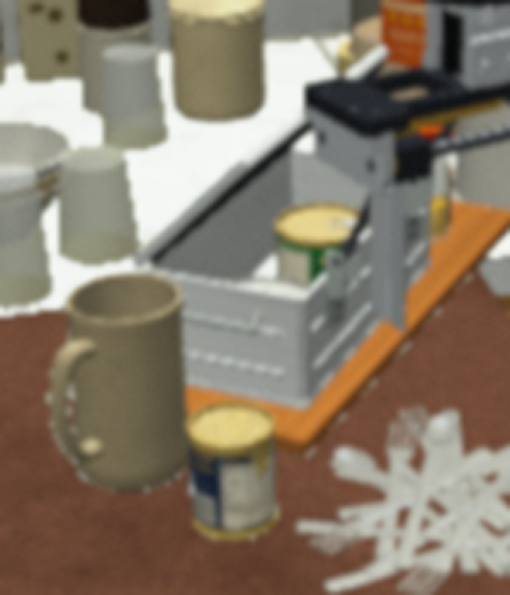

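```bash
cat >fit.py <<'E'
from h import *
from scipy.optimize import least_squares
def bw(p,b):
    c,s=np.cos(p[2]),np.sin(p[2]);return np.array([p[0]+c*b[0]-s*b[1],p[1]+s*b[0]+c*b[1],16+b[2]])
def lid(a,r,y,t): return [65-r*np.cos(a)+t*np.sin(a),y,93+r*np.sin(a)+t*np.cos(a)]
def lev(a,r,y): # joint value a
    th=a-.45; return [-75+r*np.sin(th),y,108+r*np.cos(th)]
E
python3 - <<'E'
from fit import *
T=shot('top');S=shot('side')
t=lambda u,v:np.array([165+u/3.6,155+v/3.6]);s=lambda u,v:np.array([190+u/3.4,150+v/3.4])
obs=[(T,t(230,198),lambda a:lid(a,0,130,10)),(T,t(545,80),lambda a:lid(a,0,-130,10)),(T,t(610,150),lambda a:lid(a,130,-130,10)),(T,t(265,274),lambda a:lid(a,130,130,10)),
(T,t(301,364),lambda a:[-65,130,93]),(T,t(613,240),lambda a:[-65,-130,93]),
(S,s(305,405),lambda a:[-65,130,0]),(S,s(302,300),lambda a:[-65,130,93]),(S,s(145,268),lambda a:[65,130,93])]
f=lambda p:np.concatenate([proj(c,bw(p,g(p[3])))-o for c,o,g in obs])
p0=onz(T,*t(420,240),70)
r=least_squares(f,[p0[0],p0[1],.1,.6],loss='soft_l1');p=r.x;print(p.round(3));print(f(p).reshape(-1,2).round(1).tolist())
np.save('p.npy',p)
for y in(78,-78):
  q=lev(0,60,y);print('tip',bw(p,q).round(),'zoom',((proj(T,bw(p,q))-[165,155])*3.6).round(),'piv',((proj(T,bw(p,[-75,y,108]))-[165,155])*3.6).round())
print('edge',bw(p,lid(p[3],130,0,10)).round())
for n,u,v,h in(('mug',145,290,66),('tin',160,430,72),('jar',680,170,105),('cart',697,105,58)):print(n,onz(T,*t(u,v),h).round())
E
```

```text
[5.12745e+02 2.59721e+02 1.48000e-01 7.85000e-01]
[[0.7, -0.5], [1.4, -0.7], [0.2, -0.9], [-0.4, 1.3], [-1.3, 0.3], [1.9, -0.0], [0.1, 3.9], [0.4, 0.7], [-1.4, 0.9]]
tip [401. 322. 178.] zoom [378. 368.] piv [366. 348.]
tip [424. 168. 178.] zoom [584. 287.] piv [563. 272.]
edge [493. 257. 208.]
mug [521. 482.  66.]
tin [411. 490.  72.]
jar [512.  62. 105.]
cart [573.  23.  58.]
```

Call:
send_rows(
  series=[
    [[0, 0, 0, -50, 0], [0, -20, -6, -104, -5], [0, -65, -18, -104, -12], [0, -110, -31, -104, -20], [0, -155, -44, -104, -28], [0, -200, -57, -104, -35], [0, -245, -69, -104, -35], [0, -290, -82, -104, -35], [0, -336, -95, -104, -35], [0, -336, -95, -104, -35]],
  ],
  newtons=20,
)

```text
clock: 2.4
eef_pos: [505.9, 254.9, 280.1]
eef_rot: [-3.141, -0.001, -2.995]
wrist_force: [-1.5, 0.3, -0.6]
finger_gap: 17.3
```

```bash
python3 - <<'E'
from fit import *
p=np.load('p.npy')
T=shot('top');S=shot('side')
def dr(c,pts,col):
    for q in pts:
        u=proj(c,q);cv2.circle(c['v'],tuple(int(round(x*4)) for x in u),3,col,-1)
for c in(T,S):
    c['v']=cv2.resize(c['img'][:,:,::-1],None,fx=4,fy=4,interpolation=2)
    dr(c,[bw(p,b) for b in([-65,130,0],[-65,130,93],[65,130,93],[-65,-130,93],[-65,-130,0])],(0,0,255))
    dr(c,[bw(p,lid(p[3],r,y,10)) for r in(0,130) for y in(-130,130)],(255,0,0))
    dr(c,[bw(p,lev(0,r,y)) for r in(0,60) for y in(-78,78)],(0,255,0))
    e=manip.read_state()['eef_pos'];dr(c,[e-[0,0,8]],(255,0,255))
a=T['v'][155*4:290*4,215*4:370*4];b=S['v'][140*4:290*4,215*4:345*4]
b=cv2.resize(b,(int(b.shape[1]*a.shape[0]/b.shape[0]),a.shape[0]))
o=np.hstack([a,b]);print(o.shape);o=cv2.resize(o,None,fx=800/o.shape[1],fy=800/o.shape[1]);cv2.imwrite('pics/c3.png',o)
E
```

```text
(540, 1088, 3)
```

View pics/c3.png

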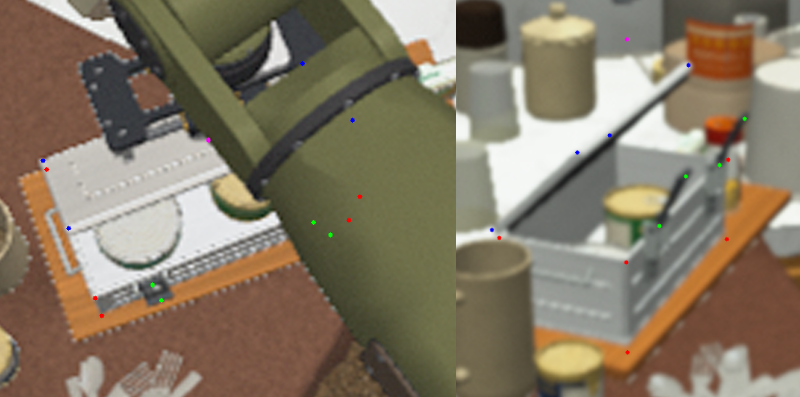

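```bash
python3 - <<'E'
from fit import *
T=shot('top');S=shot('side','s4.png')
print(proj(S,[243.9,492.6,168]),proj(S,[506,255,272]),manip.read_state()['eef_pos'])
E
```

```text
[326.39826999 256.46094496] [279.27639751 154.39245252] [502.40769763 259.3392397  280.93773956]
```

View pics/s4.png

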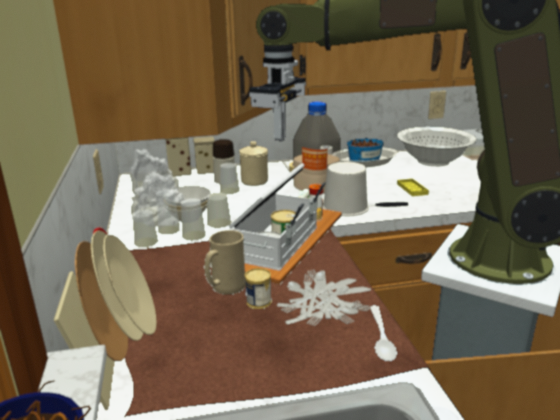

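```bash
python3 - <<'E'
from fit import *
S=shot('side')
for q in([267,539,168],[221,446,168],[267,539,200],[221,446,200],[0,0,0],[502.4,259.3,272],[502.4,259.3,300]):print(q,proj(S,q).round(1))
cv2.imwrite('pics/z5.png',cv2.resize(S['img'][60:180,230:340,::-1],None,fx=5,fy=5,interpolation=2))
E
```

```text
[267, 539, 168] [304.3 263.4]
[221, 446, 168] [347.4 249.8]
[267, 539, 200] [304.4 248.6]
[221, 446, 200] [348.  235.5]
[0, 0, 0] [498.5 258.9]
[502.4, 259.3, 272] [279.6 155.1]
[502.4, 259.3, 300] [279.4 144.2]
```

View pics/z5.png

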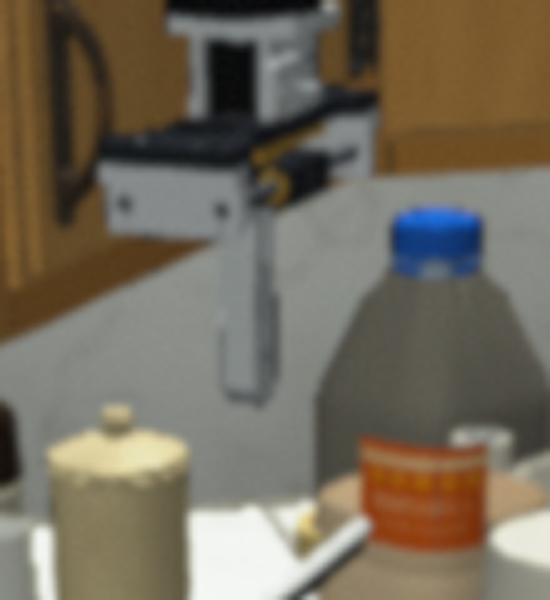

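Call:
send_rows(
  series=[
    [[0, 0, 0, 30, 0], [0, 0, 0, 60, 0], [0, 0, 0, 64, 0], [0, 0, 0, 68, 0], [0, 0, 0, 72, 0], [0, 0, 0, 76, 0], [0, 0, 0, 80, 0], [0, 0, 0, 84, 0], [0, 0, 0, 88, 0], [0, 0, 0, 88, 0]],
  ],
)

```text
clock: 3.65
eef_pos: [502.8, 258.6, 192.3]
eef_rot: [-3.141, -0.001, -2.991]
wrist_force: [-0.8, -0.6, -0.2]
finger_gap: 0.4
```

```bash
python3 - <<'E'
from fit import *
s=manip.read_state();print(s['eef_pos'],s['wrist_force'],s['finger_gap'])
T=shot('top');S=shot('side')
print(proj(S,s['eef_pos']-[0,0,8]))
a=cv2.resize(S['img'][110:290,215:345,::-1],None,fx=3,fy=3,interpolation=2);b=cv2.resize(T['img'][150:290,215:350,::-1],None,fx=3,fy=3,interpolation=2)
o=np.zeros((540,800,3),np.uint8);o[:,:390]=a;o[:420,395:800]=b[:,:405];cv2.imwrite('pics/c6.png',o)
E
```

```text
[502.84631278 258.55186145 192.28533518] [-0.79543943 -0.63846405 -0.16828824] 0.3828157928232424
[280.07666669 187.81567172]
```

View pics/c6.png

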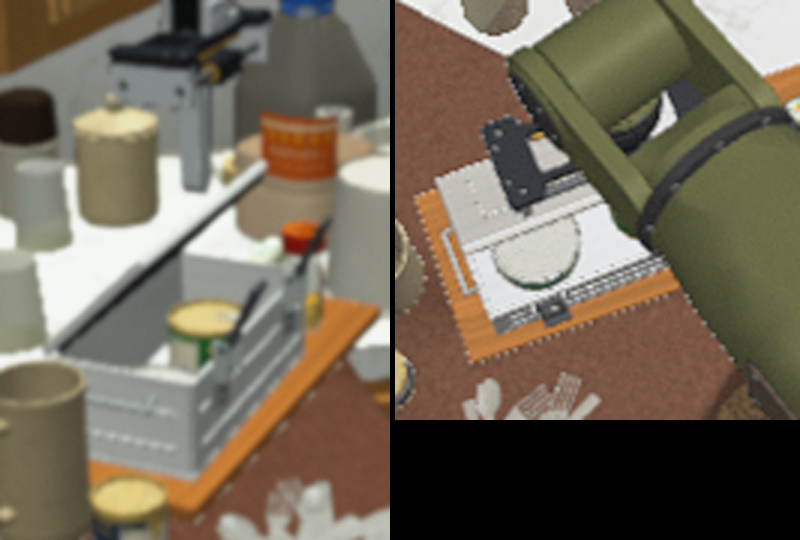

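```bash
python3 - <<'E'
from fit import *
T=shot('top');S=shot('side')
e=np.array([502.8,258.6]);x=np.array([-.989,-.15]);y=np.array([-.15,.989])
for dz in(0,37):
  for z in(192+67+22+dz,):
    for sx in(37,-37):
      q=[*(e+88*y+sx*x),z];u=proj(T,q);v=proj(S,q);print(dz,sx,(u-[215,150])*3+[395,0],(v-[215,110])*3)
E
```

```text
0 37 [519.17421741 238.1350354 ] [190.45365915 160.86439551]
0 -37 [485.78604136 153.09256736] [105.14735878 150.02659411]
37 37 [516.73048882 226.43167585] [189.68704902 114.58366254]
37 -37 [482.27195932 138.76184149] [103.34634841 104.73243815]
```

Call:
send_rows(
  series=[
    [[0, 0, 0, 3, 0], [0, 0, 0, 6, 0], [0, 0, 0, 9, 0], [0, 0, 0, 12, 0], [0, 0, 0, 12, 0]],
  ],
)

```text
clock: 4.35
eef_pos: [503.0, 258.6, 180.5]
eef_rot: [-3.142, -0.0, -2.99]
wrist_force: [0.6, -0.3, 1.1]
finger_gap: 0.4
```

Call:
send_rows(
  series=[
    [[0, 0, 0, 3, 0], [0, 0, 0, 6, 0], [0, 0, 0, 9, 0], [0, 0, 0, 12, 0], [0, 0, 0, 12, 0]],
  ],
)

```text
clock: 4.85
eef_pos: [502.8, 258.6, 168.3]
eef_rot: [-3.141, -0.001, -2.991]
wrist_force: [1.0, -0.0, 0.7]
finger_gap: 0.2
```

Call:
send_rows(
  series=[
    [[0, 0, 0, 3, 0], [0, 0, 0, 6, 0], [0, 0, 0, 9, 0], [0, 0, 0, 12, 0], [0, 0, 0, 12, 0]],
  ],
)

```text
clock: 5.35
eef_pos: [502.8, 258.5, 156.3]
eef_rot: [-3.141, -0.001, -2.991]
wrist_force: [1.6, -0.1, 0.0]
finger_gap: 0.3
```

Call:
send_rows(
  series=[
    [[0, 0, 0, 3, 0], [0, 0, 0, 6, 0], [0, 0, 0, 9, 0], [0, 0, 0, 12, 0], [0, 0, 0, 12, 0]],
  ],
)

```text
clock: 5.85
eef_pos: [502.8, 258.5, 144.3]
eef_rot: [-3.141, -0.001, -2.991]
wrist_force: [0.3, -0.0, -0.1]
finger_gap: 0.4
```

```bash
cat >vw.py <<'E'
from fit import *
import sys
s=manip.read_state();print(s['eef_pos'].round(1),s['wrist_force'].round(1))
T=shot('top');S=shot('side')
print('tip in view',(proj(S,s['eef_pos']-[0,0,8])-[215,110])*3)
a=cv2.resize(S['img'][110:290,215:345,::-1],None,fx=3,fy=3,interpolation=2);b=cv2.resize(T['img'][150:290,215:350,::-1],None,fx=3,fy=3,interpolation=2)
o=np.zeros((540,800,3),np.uint8);o[:,:390]=a;o[:420,395:800]=b[:,:405];cv2.imwrite('pics/'+sys.argv[1],o)
E
python3 vw.py c7.png
```

```text
[502.8 258.5 144.3] [ 0.3 -0.  -0.1]
tip in view [196.08683779 285.21634628]
```

View pics/c7.png

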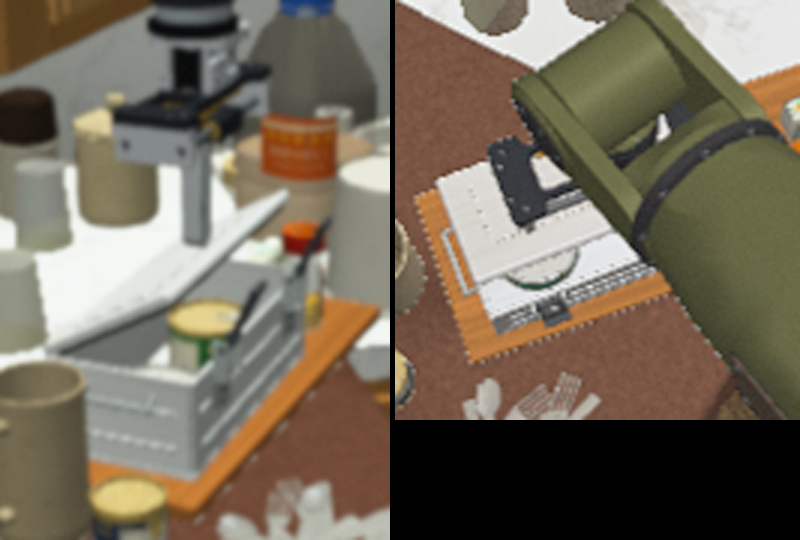

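Call:
send_rows(
  series=[
    [[0, 0, 0, 5, 0], [0, 0, 0, 10, 0], [0, 0, 0, 15, 0], [0, 0, 0, 20, 0], [0, 0, 0, 25, 0], [0, 0, 0, 30, 0], [0, 0, 0, 35, 0], [0, 0, 0, 40, 0], [0, 0, 0, 43, 0], [0, 0, 0, 46, 0]],
  ],
)

```text
clock: 6.95
eef_pos: [503.0, 258.6, 98.5]
eef_rot: [-3.142, -0.0, -2.99]
wrist_force: [-1.4, -1.0, 2.3]
finger_gap: 0.3
```

Call:
send_rows(
  series=[
    [[0, 0, 0, 2, 0], [0, 0, 0, 4, 0], [0, 0, 0, 4, 0]],
  ],
)

```text
clock: 7.25
eef_pos: [503.0, 258.6, 94.6]
eef_rot: [-3.142, -0.0, -2.991]
wrist_force: [0.8, -0.8, -0.9]
finger_gap: 0.0
```

Call:
send_rows(
  series=[
    [[0, 0, 0, 2, 0], [0, 0, 0, 4, 0], [0, 0, 0, 4, 0]],
  ],
)

```text
clock: 7.55
eef_pos: [503.4, 258.7, 93.0]
eef_rot: [3.141, 0.002, -2.99]
wrist_force: [-9.3, -3.8, 22.7]
finger_gap: 0.2
```

Call:
send_rows(
  series=[
    [[0, 0, 0, 2, 0], [0, 0, 0, 3, 0], [0, 0, 0, 3, 0]],
  ],
)

```text
clock: 7.85
eef_pos: [503.7, 258.9, 92.7]
eef_rot: [3.141, 0.003, -2.99]
wrist_force: [-21.2, -10.1, 49.6]
finger_gap: 0.3
```

Call:
send_rows(
  series=[
    [[0, 0, 0, -40, 0], [0, 0, 0, -80, 0], [0, 0, 0, -105, 0], [0, 40, 25, -105, 0], [0, 80, 50, -105, 0], [0, 120, 78, -105, 0], [0, 130, 78, -105, 0], [0, 130, 78, -80, 0], [0, 130, 78, -41, 0], [0, 130, 78, -41, 0]],
  ],
)

```text
clock: 8.85
eef_pos: [361.3, 314.7, 125.2]
eef_rot: [-3.138, -0.006, -2.991]
wrist_force: [-0.3, -0.3, 0.8]
finger_gap: 0.4
```

```bash
python3 vw.py c8.png
```

```text
[361.3 314.7 125.2] [-0.3 -0.3  0.8]
tip in view [307.69007716 366.40703199]
```

View pics/c8.png

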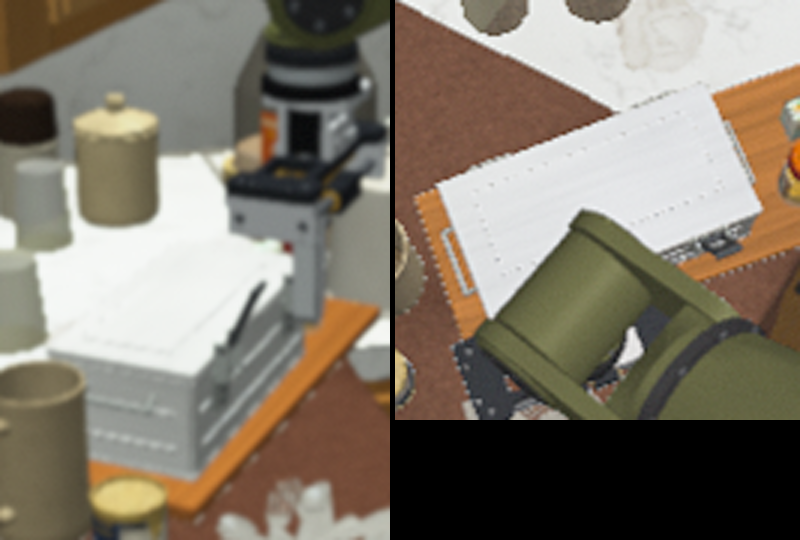

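Call:
send_rows(
  series=[
    [[0, -12, 0, 0, 0], [0, -24, 0, 0, 0], [0, -34, 0, 0, 0], [0, -44, 0, 0, 0], [0, -54, 0, 0, 0], [0, -64, 0, 0, 0], [0, -74, 0, 0, 0], [0, -84, 0, 0, 0], [0, -94, 0, 0, 0], [0, -100, 0, 0, 0]],
  ],
)

```text
clock: 9.95
eef_pos: [462.5, 331.3, 128.7]
eef_rot: [-3.142, -0.0, -2.991]
wrist_force: [-0.6, -1.1, 0.0]
finger_gap: 0.5
```

Call:
send_rows(
  series=[
    [[0, 0, 0, -30, 0], [0, 0, 0, -65, 0], [0, 40, -40, -65, 0], [0, 80, -85, -65, 0], [0, 100, -130, -65, 0], [0, 100, -156, -65, 0], [0, 100, -156, -40, 0], [0, 100, -156, 0, 0], [0, 100, -156, 0, 0], [0, 100, -156, 0, 0]],
  ],
)

```text
clock: 10.95
eef_pos: [386.5, 162.1, 129.7]
eef_rot: [-3.142, -0.001, -2.99]
wrist_force: [0.5, -0.0, 0.7]
finger_gap: 0.5
```

```bash
python3 vw.py c9.png
```

```text
[386.5 162.1 129.7] [ 0.5 -0.   0.7]
tip in view [366.93148136 290.1674509 ]
```

View pics/c9.png

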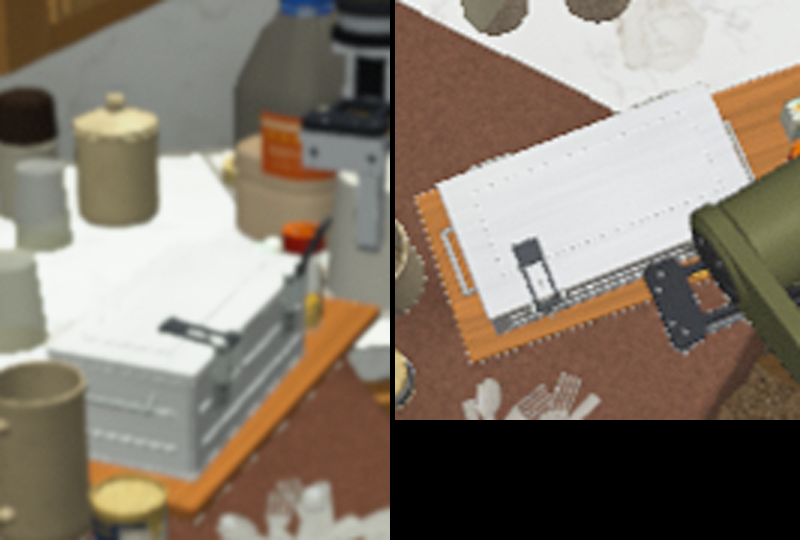

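Call:
send_rows(
  series=[
    [[0, -12, 0, 0, 0], [0, -24, 0, 0, 0], [0, -34, 0, 0, 0], [0, -44, 0, 0, 0], [0, -54, 0, 0, 0], [0, -64, 0, 0, 0], [0, -74, 0, 0, 0], [0, -84, 0, 0, 0], [0, -94, 0, 0, 0], [0, -100, 0, 0, 0]],
  ],
)

```text
clock: 12.05
eef_pos: [486.0, 177.1, 128.8]
eef_rot: [3.142, 0.0, -2.991]
wrist_force: [0.1, -0.6, 0.0]
finger_gap: 0.4
```

Call:
send_rows(
  series=[
    [[0, 0, 0, -30, 0], [0, 0, 0, -70, 0], [0, 0, 0, -110, 0], [0, 40, 0, -110, 0], [0, 80, 0, -110, 0], [0, 120, 0, -110, 0], [0, 120, 0, -110, 0], [0, 120, 0, -110, 0]],
  ],
)

```text
clock: 12.85
eef_pos: [366.7, 159.1, 239.5]
eef_rot: [3.141, 0.002, -2.99]
wrist_force: [0.4, 0.9, 0.3]
finger_gap: 0.7
```

```bash
python3 vw.py c10.png
```

```text
[366.7 159.1 239.5] [0.4 0.9 0.3]
tip in view [393.48422717 174.30678848]
```

View pics/c10.png

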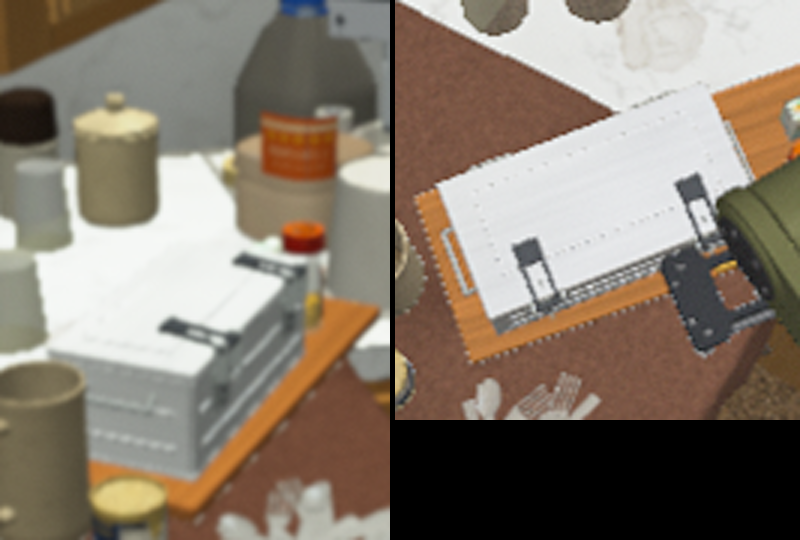

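Both levers lie back on the shut lid: the left paddle is at about (527,250) and the right at (690,187) in the top view. The box and its neighbours look unmoved and the arm is clear.

```bash
python3 -c "
from cell import manip
print(manip.sign_off(),manip.read_state()['clock'])"
```

```text
the job is handed in; nothing more can be done
the job is handed in; nothing more can be done
```

The food box is closed and the job is handed in, about 13 s into the 45 s. I pushed the lid fully down with the closed fingers, then pushed the left and right levers over from the front. Each one snapped down onto the lid.

**Last checks:** after the left push and again after the right push, the pictures showed the lid flat and the levers lying back on it. The box, mug and tin looked unmoved. The jar and packet were partly hidden in those views, but what showed of them was in place. The gripper was clear of everything, with the wrist force at noise level. I had no joint reading, so "fully over" and "shut" are judged from the pictures and from the hard stop when pressing the lid (about 50 N at most).

**What disagreed:** the cameras showed the fingertips about 37 mm higher than the reported tool position implied. Contact with the shut lid gave about 34 mm (fingertips 26 mm above the reported tool point, where the text says 8 mm below). I found this while lowering onto the lid and corrected the heights for both latch pushes.

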